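Hold the lens block in the inspection beam

TASK

Check the tall rectangular clear block for flaws: first slide the inspection lamp's shutter fully open, then lift the tall block out of the wooden rack, taking hold of it by its two frosted sides only and never touching its two polished windows. Hold it upright and still, centred in the light beam about half-way between lamp and screen, one window squarely facing the lamp and the other the screen, and finish while still holding it there in the gripper, touching neither lamp, screen nor base. Leave the shorter block and the round rod standing in the rack.

Things in the scene. Friction and masses are not known exactly. Their poses are not given: they have to be found in the camera images.
- cell_center (a point): Centre (half-way up) of the tall clear block, 80 mm tall, 60 to 120 g, standing upright and loose in a rack pocket, centre 48 mm above the table. Its two frosted, matt white sides look along its own +x and -x: flat, 26 mm apart, each 34 mm wide and 80 mm high; grip these. Its polished windows look along its own +y and -y. A half turn about z changes nothing.
- cell: The tall clear block itself; origin at the centre of its underside, axes as for cell_center.
- window_a: Polished window on the tall block's +y face, 18 mm wide, 64 mm high, 2 mm proud of the face (38 mm over both windows); origin at its middle, 18 mm from the block's centre. Not to be touched.
- window_b: The like polished window on the tall block's -y face. Not to be touched.
- short_center (a point): Centre of the shorter clear block with frosted sides, 26 x 34 x 45 mm tall, standing in another pocket of the rack; stays there.
- rod_center (a point): Centre of the clear round rod, 30 mm diameter, 55 mm tall, standing in another pocket of the rack; stays there.
- rack: Fixed pale wooden rack, three open pockets in a row along its own y, 75 mm apart; 74 (x) x 236 (y) mm outside, walls 6 mm thick, 20 mm high, pocket floors 8 mm above the table. Origin: centre of its underside. Which piece is in which pocket varies; pieces stand a little turned and off-centre. Rack and lamp may swap sides of the table.
- lightbench: Fixed base plate 110 (x) x 270 (y) x 12 mm; origin at table height under the beam point. Grey lamp housing at its +y end: 80 mm wide, top 150 mm above the table, face at y = +80 mm with a 24 mm round lens. White upright screen at its -y end: 100 mm wide, top 165 mm above the table, face at y = -75 mm. Free gap between shutter and screen about 140 mm.
- beam (a point): Point on the beam's axis half-way between lamp and screen, 115 mm above the table; axes as for the base plate: y along the beam towards the lamp, z up.
- shutter_tab (a point): Middle of the exposed part of the black upright tab on the lamp's shutter. The tab is 12 mm (base plate's x) by 16 mm (its y); its top is 187 mm above the table, and it stands 37 mm above the lamp's top. It moves with the shutter; axes as for the base plate.
- shutter (a joint): Position of the dark steel shutter plate in m: 0 covers the lens, 0.042 is fully open against its stop. It opens along the base plate's own +x (away from the robot), stays where it is left, and needs about 1.5 N plus a little for speed; it can be pushed or pinched by its tab.
Things that resemble listed ones, but are neither listed nor needed, are in the scene too. Leave any yellow look-alike of the part that bears short_center alone. Leave any blue look-alike of the cell alone.

How it is judged:
By the outcome, as a careful person would: the job done as asked, in the order asked, and still so for the second after the job is handed in, while the arm keeps its last pose, push and grip.
It also fails if it takes over 53 s, if anything falls off the work surface, if the arm or the gripper's body presses on something with over 40 N, if the wrist force passes 120 N, or if a joint passes its speed limit or range.

ROBOT

A 6-joint arm with a two-finger parallel gripper is mounted at the origin on the work surface. World frame = base frame: x ahead of the robot, y to its left, z up, the work surface at z = 0. Lengths are in m, angles in rad, forces in N, time in s.
With the tool pointing down it reaches from about 0.275 to 0.75 m from the base axis. Payload 10.2 kg.
Tool frame: the origin (TCP) lies at the very end of the fingers, on their centre line; the grasp point (between the pads) lies 19 mm behind it; z points along the fingers, y is the line along which they close (so a half turn about z gives the same grasp; the last joint's range is limited). The gripper opens to 85 mm and grips with 20 to 120 N. Pads are 22 mm wide; open, the fingers measure 114 mm over their backs; the gripper's body (76 mm by 85 mm) begins 54 mm behind the grasp point. The pads swing forward as they close: fully open they stand 13 mm farther back than shut.
Start: joints at [-1.478, 0.313, 1.498, -0, 1.331, -0.223], TCP at [0.163, -0.499, 0.231] pointing down, gripper open.
Joint ranges: [-2.94, 2.94], [-0.97, 2.17], [0.19, 2.56], [-1.23, 4.37], [0.02, 3.11], [-2.88, 2.88]. Speed limits (rad/s): [2.39, 2.39, 3.01, 3.14, 3.14, 3.14].

INTERFACE

Orientations are given as a 3x3 rotation matrix whose columns are the frame's x, y, z axes.
In Python, from station import bot gives the robot as it stands.
- The arm moves only by the shell command python3 -m handwheel 'ROWS' [OPENING]. ROWS is JSON, a list of rows, each a list of 4 numbers: the shift along the world's x, y, z in units of 40 mm (1.0 is 40 mm), then the turn about the world's z in rad. A call has 1 to 10 rows; each row shifts and turns the commanded pose from where the row before left it; what a row does not reach is not made up. A row lasts 1/12 s, in which the tool goes at most 41.7 mm and 7.16 degrees, less where a joint would pass 70% of its speed; a pose out of reach is approached as far as the arm can. A call is refused whole if a number of a shift passes 1 or a number of a turn 0.125, either way. A call with a gripper value outside its range is refused whole. OPENING is the opening, from -1 (shut) to 1 (fully open), set as the call begins (- or left out, the last holds). The fingers move at their own pace and stop on an object; the grip force is fixed at half the most. Time passes only in rows, so rows that do not move let the fingers close. It gives the time, the measured TCP pose, the force, the opening and the grip force at its end, in the units of the state.
- bot.observe(): the state, without advancing time (a new reading comes with each control period).
- bot.camera(name): name is "side" or "top"; returns (picture, depth): 420x560x3 uint8, blue, green, red; 420x560 float32, m along the optical axis (not along the pixel's ray), 0 where there is no reading.
- bot.camera_info(name): a dict with "intrinsics" (3x3 intrinsics, pixels), "k1" (the pictures are not rectified: a ray, as slopes to the right and down, at radius r is drawn at 1 + k1 r^2 times it, then the intrinsics apply), "origin" and "attitude" of the camera in the world. Camera axes: x right, y up, looking along -z (the intrinsics and any distortion apply to the point x, -y, -z); pixel columns grow to the right and rows downward; lengths in m; the calibration is good to about 2 mm. A picture is of the moment at which its call begins. camera_info takes no time and is no camera call.
- bot.close_job(): hands the job in; it is judged then, once.
The state is a dict: "time_s": time; "joint_positions": joint angles; "joint_vel": joint speeds; "joint_torque": joint torques, N m; "eef_pos": TCP position; "eef_rot": TCP orientation; "force": force on the tool from outside, world axes, zero at the start; "ft_torque": the same for the moment, N m; "gripper_width": finger opening in m; "gripper_force": force on a finger pad.
Only numpy, scipy, OpenCV 4.12 (cv2) and the standard library are available. Lean on these libraries where they do the work, as an engineer would, in place of code of your own. Each camera call takes 0.05 s, during which the arm holds its last target. There are 200 camera calls.

## Working session

There is one attempt and no reset: what is moved stays moved. The work goes in short steps, Python scripts to look and compute and a shell command to move; the robot and the scene stay as the last step left them, time stands still between calls to the robot, and variables do not carry over. Pictures are saved under pics/ and viewed, at most 10 in all, crops included, and the job is handed in when it is done.

```bash
mkdir -p pics
cat > h.py <<'E'
import numpy as np, cv2
from station import bot
def cam(n):
    im,d=bot.camera(n); return im.copy(),d.copy(),bot.camera_info(n)
def ray(ci,u,v):
    K=np.array(ci["intrinsics"]);k1=ci["k1"]
    xd=(u-K[0,2])/K[0,0]; yd=(v-K[1,2])/K[1,1]
    x,y=xd,yd
    for _ in range(20):
        s=1+k1*(x*x+y*y); x,y=xd/s,yd/s
    return np.array(ci["origin"]),np.array(ci["attitude"])@np.array([x,-y,-1.])
def onz(ci,u,v,z):
    o,d=ray(ci,u,v); return o+d*(z-o[2])/d[2]
def dep(ci,d,u,v):
    o,r=ray(ci,u,v); return o+r*d[int(v),int(u)]
E
python3 - <<'E'
from h import *
for n in("top","side"):
    im,d,ci=cam(n); cv2.imwrite(f"pics/{n}0.png",im); np.savez(f"{n}0.npz",im=im,d=d)
    print(n,ci)
o=bot.observe();print(o)
E
```

```text
top {'intrinsics': array([[475.90167116,   0.        , 277.353998  ],
       [  0.        , 475.90167116, 207.8056604 ],
       [  0.        ,   0.        ,   1.        ]]), 'k1': 0.015333107514484422, 'origin': array([0.32615026, 0.0084527 , 1.15954428]), 'attitude': array([[-0.02890344,  0.98898064, -0.14519604],
       [-0.99921719, -0.03251164, -0.02253896],
       [-0.02701116,  0.14443092,  0.98914615]])}
side {'intrinsics': array([[491.02547327,   0.        , 280.54743605],
       [  0.        , 491.02547327, 210.39136018],
       [  0.        ,   0.        ,   1.        ]]), 'k1': -0.03780575994462131, 'origin': array([0.01911267, 0.49980912, 0.76313626]), 'attitude': array([[-0.70926207,  0.49495431, -0.50196369],
       [-0.70494199, -0.49593568,  0.50705482],
       [ 0.00202726,  0.71349004,  0.70066244]])}
{'time_s': 0.1, 'joint_positions': array([-1.47839090e+00,  3.13417162e-01,  1.49834739e+00,  3.24604618e-05,
        1.33099137e+00, -2.23367321e-01]), 'joint_vel': array([ 0.00131908, -0.00135768, -0.00254206, -0.0020934 ,  0.00115028,
       -0.00045123]), 'joint_torque': array([ 2.22401686e-03, -4.12901008e+01, -2.60144430e+01, -1.86815637e-04,
        2.98493302e-03,  2.15115153e-05]), 'eef_pos': array([ 0.1630311 , -0.49881346,  0.23078564]), 'eef_rot': array([[ 9.50559095e-01,  3.10543717e-01, -7.59419666e-05],
       [ 3.10543592e-01, -9.50558430e-01,  1.16121095e-03],
       [ 2.88419487e-04, -1.12738292e-03, -9.99999323e-01]]), 'force': array([-0.44217608, -0.40570652,  0.59208104]), 'ft_torque': array([ 0.00690144, -0.02799537,  0.04597231]), 'gripper_force': 0.0, 'gripper_width': 0.08522965948629278}
```

View pics/top0.png

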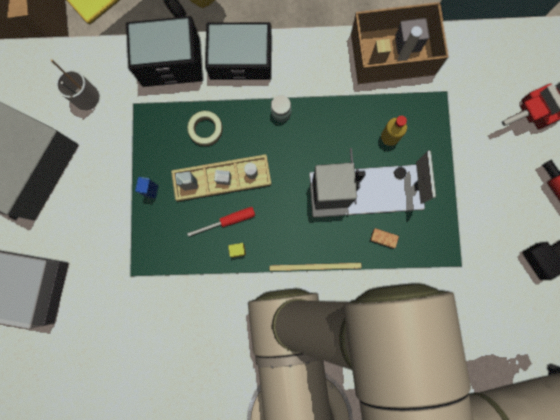

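View pics/side0.png

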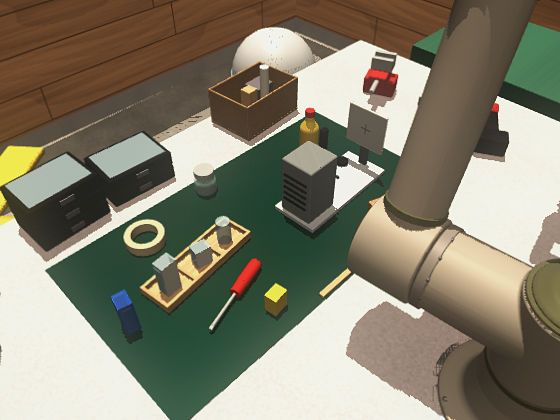

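The top view shows the rack at (221,178) with its three pieces at (186,180), (222,177) and (251,171). The lamp is at (335,185), the screen at (427,178). The side view shows the tall block at (166,272), the short one at (201,252) and the rod at (223,232). The blue look-alike at (125,312) and the yellow one at (276,299) are both outside the rack. Next I'll enlarge the lamp and the rack.

Run:
```python
from h import *
t=np.load("top0.npz")["im"];s=np.load("side0.npz")["im"]
r=lambda im,x0,y0,w,h,k:cv2.resize(im[y0:y0+h,x0:x0+w],(w*k,h*k),interpolation=cv2.INTER_CUBIC)
a=np.hstack([r(t,165,145,110,60,3),r(t,300,140,145,60,3)])
b=np.hstack([r(s,130,205,130,110,3),r(s,265,95,125,110,3)])
b=b[:, :765]; a=a[:,:765]
cv2.imwrite("pics/crop1.png",np.vstack([a,b]));print(a.shape,b.shape)
```

```text
(180, 765, 3) (330, 765, 3)
```

View pics/crop1.png

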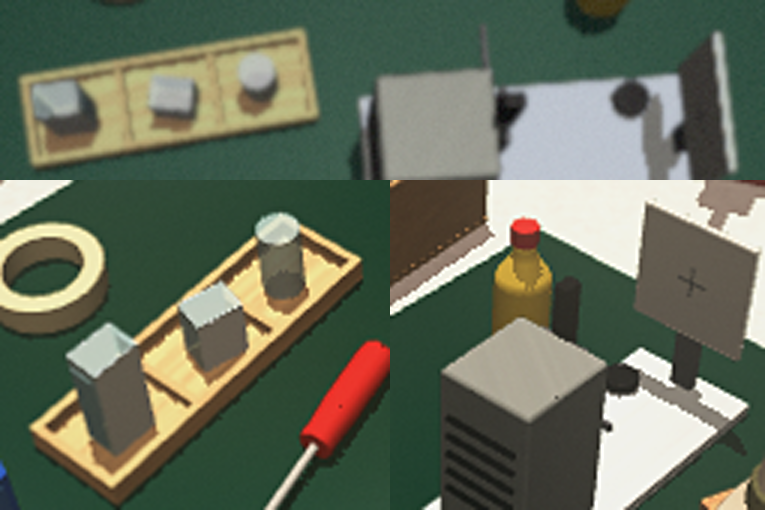

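The tab is the dark upright post above the lamp's front top edge, at side (323,137) and top (359,175). Candidates for the cell:
- **Tall clear block** in the rack at top (184,180), side (166,272). It fits: clear, the tallest, and in a pocket.
- **Short clear block** at (222,177). Stays in the rack.
- **Blue look-alike** at (146,187). Outside the rack.

The crop confirms the first. Next I'll measure.

```bash
cat > m.py <<'E'
from h import *
def cloud(ci,d):
    K=np.array(ci["intrinsics"]);H,W=d.shape
    uv=np.stack(np.meshgrid(np.arange(W),np.arange(H)),-1).reshape(-1,1,2).astype(float)
    n=cv2.undistortPoints(uv,K,np.array([ci["k1"],0,0,0.]))[:,0]
    r=np.c_[n[:,0],-n[:,1],-np.ones(len(n))]@np.array(ci["attitude"]).T
    P=(np.array(ci["origin"])+r*d.reshape(-1,1)).reshape(H,W,3); P[d<=0]=np.nan; return P
def rect(p):
    (c,s,a)=cv2.minAreaRect(p[:,:2].astype(np.float32)*1000); return np.round(c,1),np.round(s,1),round(a,1)
E
python3 - <<'E'
from m import *
R={}
for n in("top","side"):
    f=np.load(n+"0.npz");P=cloud(bot.camera_info(n),f["d"]);R[n]=P
def sel(P,x,y,z):
    m=(P[...,0]>x[0])&(P[...,0]<x[1])&(P[...,1]>y[0])&(P[...,1]<y[1])&(P[...,2]>z[0])&(P[...,2]<z[1]);return m
t=R["top"]
for u,v in((184,179),(222,175),(251,169),(335,185),(359,175),(361,178),(427,160),(400,172),(146,187),(300,120),(380,190),(352,152)):print("top",u,v,t[v,u].round(3))
s=R["side"]
for u,v in((166,260),(166,280),(201,246),(223,222),(323,137),(323,130),(308,150),(365,130)):print("side",u,v,s[v,u].round(3))
for n,P in R.items():
    for nm,b in dict(cell=((.3,.5),(.15,.3),(.078,.1)),lamp=((.25,.5),(-.2,0),(.14,.16)),tab=((.25,.5),(-.25,0),(.16,.2)),screen=((.2,.5),(-.4,-.24),(.12,.18)),bplate=((.2,.5),(-.4,-.0),(.008,.018)),rack=((.25,.55),(-.02,.3),(.014,.026))).items():
        m=sel(P,*b);q=P[m]
        if len(q)>3:print(n,nm,len(q),rect(q),q[:,2].mean().round(4),np.percentile(q,[2,98],axis=0).round(3).tolist())
E
```

```text
top 184 179 [0.557 0.246 0.089]
top 222 175 [0.572 0.163 0.054]
top 251 169 [0.582 0.093 0.063]
top 335 185 [ 0.52  -0.094  0.148]
top 359 175 [ 0.533 -0.141  0.184]
top 361 178 [ 0.531 -0.149  0.16 ]
top 427 160 [ 0.567 -0.292  0.155]
top 400 172 [ 0.571 -0.266  0.021]
top 146 187 [0.544 0.338 0.077]
top 300 120 [ 0.718 -0.029  0.   ]
top 380 190 [ 0.53  -0.216  0.013]
top 352 152 [ 0.63  -0.155  0.004]
side 166 260 [0.559 0.245 0.087]
side 166 280 [0.547 0.26  0.054]
side 201 246 [0.568 0.163 0.052]
side 223 222 [0.579 0.097 0.062]
side 323 137 [ 0.531 -0.139  0.173]
side 323 130 [ 0.533 -0.139  0.189]
side 308 150 [ 0.543 -0.108  0.15 ]
side 365 130 [ 0.531 -0.288  0.116]
top lamp 235 (array([493.3, -96.4]), array([13.1, 83.6]), 0.3) 0.1491 [[0.487, -0.136, 0.142], [0.5, -0.056, 0.154]]
top screen 67 (array([ 492.7, -297.1]), array([14.4,  7.4]), 3.1) 0.1488 [[0.486, -0.3, 0.122], [0.5, -0.294, 0.167]]
top bplate 1135 (array([ 423. , -191.5]), array([154. , 381.8]), 0.2) 0.0122 [[0.347, -0.31, 0.008], [0.499, -0.023, 0.017]]
top rack 621 (array([465.1, 185.6]), array([169.4, 196.4]), 0.1) 0.0203 [[0.439, 0.094, 0.014], [0.549, 0.281, 0.026]]
side lamp 290 (array([492.1, -95. ]), array([15.8, 87.7]), 0.1) 0.1477 [[0.485, -0.134, 0.141], [0.499, -0.054, 0.152]]
side screen 137 (array([ 491.3, -296.1]), array([17.7, 12. ]), 17.2) 0.1449 [[0.483, -0.301, 0.121], [0.499, -0.292, 0.166]]
side bplate 900 (array([ 467.2, -140.7]), array([129.4, 348.4]), 23.5) 0.0118 [[0.353, -0.309, 0.008], [0.499, -0.019, 0.016]]
side rack 1160 (array([462.9, 179.8]), array([173.4, 213.9]), 0.1) 0.0198 [[0.38, 0.094, 0.014], [0.549, 0.284, 0.025]]
```

Run:
```python
from m import *
Q=[]
for n in("top","side"):
    f=np.load(n+"0.npz");Q.append(cloud(bot.camera_info(n),f["d"]))
    P=Q[-1]
    for nm,b in dict(cell=((.5,.6),(.2,.3),(.07,.1)),cellt=((.5,.6),(.2,.3),(.082,.1)),lamp=((.4,.65),(-.16,0),(.143,.157)),tab=((.45,.65),(-.25,-.1),(.165,.2)),scr=((.4,.68),(-.36,-.26),(.08,.18)),bpl=((.42,.62),(-.34,-.02),(.009,.016)),rack=((.48,.62),(.03,.32),(.015,.025))).items():
        m=(P[...,0]>b[0][0])&(P[...,0]<b[0][1])&(P[...,1]>b[1][0])&(P[...,1]<b[1][1])&(P[...,2]>b[2][0])&(P[...,2]<b[2][1]);q=P[m]
        if nm=="scr" and len(q):
            vx=cv2.fitLine(q[:,:2].astype(np.float32),cv2.DIST_HUBER,0,.001,.001).ravel();print("   scr line",vx,np.degrees(np.arctan2(vx[1],vx[0])))
        if len(q)>3:print(n,nm,len(q),rect(q),q[:,:3].mean(0).round(4),np.percentile(q[:,2],[2,98]).round(3))
        if nm in("cellt",):
            print(cv2.boxPoints(cv2.minAreaRect(q[:,:2].astype(np.float32)*1000)).round(0).tolist())
```

```text
top cell 208 (array([561.5, 247.6]), array([27.5, 38.2]), 5.0) [0.5602 0.2466 0.0858] [0.073 0.092]
top cellt 177 (array([561.5, 248.5]), array([27.4, 35.8]), 4.3) [0.5609 0.2481 0.0874] [0.083 0.092]
[[546.0, 265.0], [549.0, 230.0], [577.0, 232.0], [574.0, 267.0]]
top lamp 1448 (array([ 528.6, -103. ]), array([80.9, 99.2]), 2.1) [ 0.5272 -0.0959  0.1499] [0.145 0.154]
top tab 64 (array([ 536.5, -145.8]), array([11.9, 16.5]), 2.3) [ 0.5356 -0.1455  0.1833] [0.168 0.19 ]
   scr line [ 0.9990012   0.04468383  0.53665125 -0.29303008] 2.5610476
top scr 677 (array([ 578.5, -286.4]), array([186.9,  21.7]), 11.5) [ 0.54   -0.2923  0.1303] [0.083 0.167]
top bpl 2573 (array([ 507.4, -181.5]), array([169.6, 269.7]), 4.7) [ 0.5234 -0.2164  0.0124] [0.009 0.016]
top rack 859 (array([542.4, 166.4]), array([142.6, 236.1]), 7.5) [0.5625 0.171  0.0197] [0.015 0.024]
side cell 377 (array([559.3, 250.9]), array([29.1, 38.4]), 0.3) [0.5561 0.2523 0.0837] [0.071 0.089]
side cellt 262 (array([559.5, 249.9]), array([28.7, 35.6]), 1.4) [0.5584 0.2508 0.087 ] [0.083 0.09 ]
[[545.0, 267.0], [546.0, 232.0], [574.0, 232.0], [573.0, 268.0]]
side lamp 1174 (array([ 525.8, -101.8]), array([ 80.5, 103.6]), 2.4) [ 0.5231 -0.0923  0.1493] [0.144 0.152]
side tab 99 (array([ 534.4, -144.2]), array([12. , 16.7]), 4.2) [ 0.5329 -0.1424  0.1787] [0.166 0.189]
   scr line [ 0.9992982   0.03745745  0.5341129  -0.2932611 ] 2.1466556
side scr 1307 (array([ 576.8, -286.1]), array([190.1,  20.8]), 10.2) [ 0.5324 -0.2934  0.1257] [0.082 0.166]
side bpl 1859 (array([ 505. , -183.3]), array([158. , 274.2]), 2.2) [ 0.5106 -0.2045  0.0119] [0.009 0.015]
side rack 1222 (array([543.2, 168.9]), array([141.4, 238.1]), 6.2) [0.5578 0.1804 0.0191] [0.015 0.024]
```

```bash
python3 -m handwheel '[[0.7,0.72,0,0.12],[0.7,0.72,0,0.12],[0.7,0.72,0,0.12],[0.7,0.72,0,0.12],[0.7,0.72,0,0.12],[0.7,0.72,0,0.12],[0.7,0.72,0,0.12],[0.7,0.72,0,0.12],[0.7,0.72,0,0.12],[0.7,0.72,0,0.12]]' -1; python3 -m handwheel '[[0.6,0.7,0,0.05],[0.6,0.7,0,0.045],[0.1,0.2,0,0],[0,0,0,0],[0,0,0,0]]'
python3 - <<'E'
from m import *
o=bot.observe();R=o["eef_rot"];print(o["eef_pos"],np.degrees(np.arctan2(R[1,1],R[0,1])))
c=np.cos(.04);s=np.sin(.04)
for n in("top","side"):
    f=np.load(n+"0.npz");P=cloud(bot.camera_info(n),f["d"]).reshape(-1,3)
    o0=np.array([.533,-.218]);B=np.c_[(P[:,:2]-o0)@np.array([[c,-s],[s,c]]),P[:,2]]
    for nm,(y0,y1,z0,z1) in dict(lamp=(.05,.2,.145,.154),tab=(.05,.1,.168,.2),scr=(-.1,-.06,.08,.16)).items():
        q=B[(abs(B[:,0])<.07)&(B[:,1]>y0)&(B[:,1]<y1)&(B[:,2]>z0)&(B[:,2]<z1)];print(n,nm,np.percentile(q[:,:2],[1,50,99],axis=0).round(4).tolist())
im,d,ci=cam("side");np.savez("side1.npz",im=im,d=d);cv2.imwrite("pics/s1.png",cv2.resize(im[60:240,220:460],None,fx=3,fy=3))
E
```

```text
time_s: 0.93
eef_pos: [0.444, -0.2092, 0.2312]
eef_rot: [[0.049, 0.999, -0.0], [0.999, -0.049, 0.0], [0.0, -0.0, -1.0]]
force: [1.1, -0.9, 0.1]
gripper_width: 0.0
gripper_force: 0.0
time_s: 1.35
eef_pos: [0.4947, -0.1472, 0.231]
eef_rot: [[-0.04, 0.999, -0.001], [0.999, 0.04, 0.0], [0.0, -0.001, -1.0]]
force: [0.3, 0.3, 0.4]
gripper_width: -0.0002
gripper_force: 0.0
[ 0.49471243 -0.14716573  0.23096495] 2.3126907327238038
top lamp [[-0.0392, 0.0803], [-0.0002, 0.1225], [0.0386, 0.1637]]
top tab [[0.0006, 0.0638], [0.0049, 0.0723], [0.0123, 0.0798]]
top scr [[-0.0502, -0.0774], [-0.002, -0.0751], [0.048, -0.0738]]
side lamp [[-0.0416, 0.0769], [-0.0044, 0.1267], [0.0361, 0.1657]]
side tab [[-0.0017, 0.0654], [0.0022, 0.0767], [0.0096, 0.0819]]
side scr [[-0.0526, -0.0789], [-0.0046, -0.0754], [0.0471, -0.0717]]
```

View pics/s1.png

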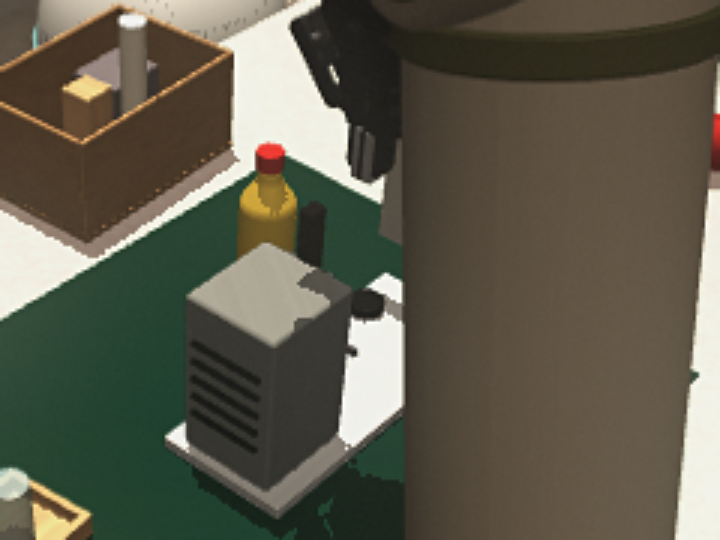

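The view shows the shut fingertips at (365,165) above and robot-side of the tab at (312,232), clear of it. I'll descend and push slowly.

```bash
python3 -m handwheel '[[0,0,-0.6,0],[0,0,-0.6,0],[0,0,-0.5,0],[0,0,0,0],[0.15,0.01,0,0],[0.15,0.01,0,0],[0.15,0,0,0],[0.15,0.01,0,0],[0.15,0,0,0],[0.15,0.01,0,0]]' ; python3 -m handwheel '[[0.12,0.01,0,0],[0.12,0,0,0],[0.1,0,0,0],[0.1,0,0,0],[0.1,0,0,0],[0,0,0,0],[0,0,0,0]]'
```

```text
time_s: 2.23
eef_pos: [0.5318, -0.1456, 0.1638]
eef_rot: [[-0.04, 0.999, 0.0], [0.999, 0.04, -0.001], [-0.001, 0.0, -1.0]]
force: [-2.2, -0.6, 1.3]
gripper_width: -0.0001
gripper_force: 1.0
time_s: 2.82
eef_pos: [0.552, -0.1448, 0.1632]
eef_rot: [[-0.04, 0.999, -0.003], [0.999, 0.04, 0.001], [0.001, -0.003, -1.0]]
force: [-6.9, 1.1, 3.2]
gripper_width: -0.0003
gripper_force: 3.5
```

```bash
python3 -m handwheel '[[0.05,0,0,0],[0.05,0,0,0],[0,0,0,0],[0,0,0,0]]'
python3 - <<'E'
from m import *
c=np.cos(.04);s=np.sin(.04)
for n in("top","side"):
    im,d,ci=cam(n);P=cloud(ci,d);B=np.dstack([(P[...,:2]-[.5315,-.218])@np.array([[c,-s],[s,c]]),P[...,2]])
    for z0,z1 in((.155,.195),(.07,.148)):
        m=(B[...,0]>.0)&(B[...,0]<.1)&(B[...,1]>.055)&(B[...,1]<.09)&(B[...,2]>z0)&(B[...,2]<z1)
        q=B[m];print(n,len(q),np.percentile(q,[1,50,99],axis=0).round(3).tolist() if len(q) else '')
    cv2.imwrite(f"pics/{n}2.png",im)
E
```

```text
time_s: 3.15
eef_pos: [0.553, -0.1448, 0.1632]
eef_rot: [[-0.04, 0.999, -0.011], [0.999, 0.04, 0.001], [0.002, -0.011, -1.0]]
force: [-26.7, 1.5, 12.3]
gripper_width: 0.0001
gripper_force: 13.7
top 0 
top 0 
side 229 [[0.009, 0.066, 0.155], [0.024, 0.079, 0.179], [0.048, 0.084, 0.194]]
side 48 [[0.013, 0.067, 0.125], [0.049, 0.073, 0.14], [0.063, 0.085, 0.148]]
```

The stop is reached: force rose to 27 N with no further travel, which matches 42 mm of travel. I'll back off, lift and go over the cell.

```bash
python3 -m handwheel '[[-0.15,0,0,0],[0,0,0.9,0],[0,0,0.9,0],[0,0.5,0,0],[0,0.95,0,0],[0.05,0.95,0,0],[0.05,0.95,0,0],[0.05,0.95,0,0],[0.05,0.95,0,0],[0.05,0.95,0,0]]' ; python3 -m handwheel '[[0,0.95,0,0],[0,0.95,0,0],[0,0.95,0,0],[0,0.8,0,0],[0,0,0,0],[0,0,0,0],[0,0,0,0]]' 1
python3 - <<'E'
from m import *
c=np.cos(.04);s=np.sin(.04)
for n in("top","side"):
    im,d,ci=cam(n);P=cloud(ci,d);B=np.dstack([(P[...,:2]-[.5315,-.218])@np.array([[c,-s],[s,c]]),P[...,2]])
    m=(abs(B[...,0])<.1)&(B[...,1]>.055)&(B[...,1]<.09)&(B[...,2]>.165)&(B[...,2]<.195)
    q=B[m];print(n,"tab",len(q),np.percentile(q,[1,50,99],axis=0).round(3).tolist() if len(q) else '')
    m=(P[...,0]>.5)&(P[...,0]<.6)&(P[...,1]>.2)&(P[...,1]<.3)&(P[...,2]>.08)&(P[...,2]<.1);q=P[m];print(len(q),rect(q) if len(q)>3 else '')
    cv2.imwrite(f"pics/{n}3.png",im)
    if n=="side":
        cv2.imwrite("pics/s3.png",cv2.resize(im[70:350,50:450],None,fx=2,fy=2))
E
```

```text
time_s: 4.08
eef_pos: [0.5608, 0.1049, 0.2354]
eef_rot: [[-0.04, 0.999, 0.001], [0.999, 0.04, 0.0], [0.0, 0.001, -1.0]]
force: [1.3, 0.1, -0.9]
gripper_width: -0.0
gripper_force: 0.0
time_s: 4.67
eef_pos: [0.5608, 0.2485, 0.2351]
eef_rot: [[-0.04, 0.999, -0.0], [0.999, 0.04, -0.0], [-0.0, -0.0, -1.0]]
force: [-0.7, -1.2, -0.3]
gripper_width: 0.0833
gripper_force: 0.0
top tab 67 [[0.037, 0.065, 0.166], [0.041, 0.073, 0.185], [0.049, 0.08, 0.19]]
118 (array([561.9, 241.5]), array([26.6, 24.5]), 0.7)
side tab 0 
282 (array([559.4, 251.4]), array([28.1, 37.4]), 6.6)
```

View pics/s3.png

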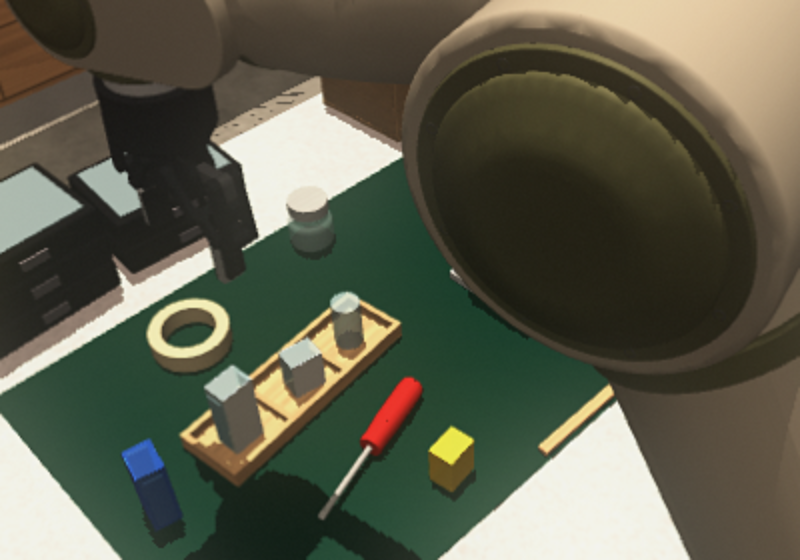

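The view shows the pieces undisturbed: tall block at (232,405), gripper above it. The tab is at bench x = 43 mm, so the shutter is open. I'll descend and grip.

```bash
python3 -m handwheel '[[0,0.01,-0.7,0],[0,0,-0.8,0.01],[0,0,-0.8,0],[0,0,-0.8,0],[0,0,-0.5,0],[0,0,-0.5,0],[0,0,-0.5,0],[0,0,0,0],[0,0,0,0]]'; python3 -m handwheel '[[0,0,0,0],[0,0,0,0],[0,0,0,0],[0,0,0,0],[0,0,0,0],[0,0,0,0],[0,0,0,0],[0,0,0,0]]' -1
```

```text
time_s: 5.52
eef_pos: [0.5607, 0.2484, 0.0512]
eef_rot: [[-0.049, 0.999, -0.001], [0.999, 0.049, -0.0], [-0.0, -0.001, -1.0]]
force: [-0.8, -0.0, 0.4]
gripper_width: 0.0853
gripper_force: 0.0
time_s: 6.18
eef_pos: [0.561, 0.2495, 0.052]
eef_rot: [[-0.05, 0.999, 0.001], [0.999, 0.05, 0.0], [0.0, 0.001, -1.0]]
force: [-0.1, 0.0, 6.7]
gripper_width: 0.0254
gripper_force: 58.3
```

```bash
python3 -m handwheel '[[0,0,0.2,0],[0,0,0.4,0],[0,0,0.7,0],[0,0,0.8,0],[0,0,0.9,0],[0,0,0.9,0],[0,0,0.8,0],[0,0,0.6,0],[0,0,0.3,0],[0,-0.3,0,0]]'; python3 -m handwheel '[[-0.07,-0.6,0,0],[-0.07,-0.7,0,0],[-0.07,-0.8,0,0],[-0.07,-0.8,0,0],[-0.07,-0.8,0,0],[-0.07,-0.8,0,0],[-0.07,-0.8,0,0],[-0.07,-0.8,0,0],[-0.07,-0.8,0,0],[-0.07,-0.8,0,-0.01]]';python3 -m handwheel '[[0,-0.8,0,0],[0,-0.8,0,0],[0,-0.8,0,0],[0,-0.6,0,0],[0,-0.4,0,0],[0,-0.2,0,0],[0,-0.1,0,0],[0,0,0,0],[0,0,0,0]]'
python3 - <<'E'
from m import *
c=np.cos(.04);s=np.sin(.04)
for n in("top","side"):
    im,d,ci=cam(n);P=cloud(ci,d);B=np.dstack([(P[...,:2]-[.5315,-.218])@np.array([[c,-s],[s,c]]),P[...,2]])
    m=(abs(B[...,0])<.05)&(abs(B[...,1])<.04)&(B[...,2]>.215)&(B[...,2]<.285)
    q=B[m];print(n,"cell",len(q),np.percentile(q,[1,50,99],axis=0).round(3).tolist() if len(q) else '')
    cv2.imwrite(f"pics/{n}4.png",cv2.resize(im[40:260,100:480],None,fx=2,fy=2))
E
```

```text
time_s: 7.02
eef_pos: [0.5609, 0.2386, 0.2784]
eef_rot: [[-0.052, 0.999, 0.005], [0.999, 0.052, 0.002], [0.001, 0.005, -1.0]]
force: [0.7, -0.2, -1.6]
gripper_width: 0.0255
gripper_force: 57.9
time_s: 7.85
eef_pos: [0.5313, -0.0726, 0.274]
eef_rot: [[-0.04, 0.999, -0.002], [0.999, 0.04, 0.001], [0.001, -0.002, -1.0]]
force: [1.3, -0.8, -1.1]
gripper_width: 0.0249
gripper_force: 57.8
time_s: 8.6
eef_pos: [0.5327, -0.2177, 0.2752]
eef_rot: [[-0.041, 0.999, -0.0], [0.999, 0.041, 0.0], [0.0, -0.0, -1.0]]
force: [0.6, 1.0, -0.7]
gripper_width: 0.0252
gripper_force: 57.9
top cell 0 
side cell 38 [[0.007, 0.007, 0.233], [0.011, 0.018, 0.252], [0.023, 0.02, 0.283]]
```

View pics/side4.png

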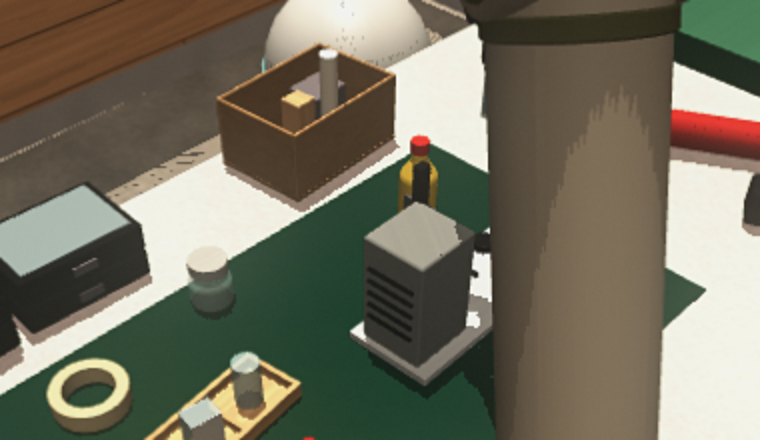

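The tab now stands at (420,185) and the rod and short block are still in the rack. The cell is hidden behind the arm, but the grip reads 25 mm at 58 N and its edge is at the expected height. I'll lower it into the beam.

```bash
python3 -m handwheel '[[-0.02,0,-0.4,0],[0,0,-0.6,0],[0,0,-0.6,0],[0,0,-0.6,0],[0,0,-0.6,0],[0,0,-0.5,0],[0,0,-0.4,0],[0,0,-0.2,0],[0,0,0,0],[0,0,0,0]]'; python3 -m handwheel '[[0,0,0,0],[0,0,0,0],[0,0,0,0],[0,0,0,0]]'
python3 - <<'E'
from m import *
c=np.cos(.04);s=np.sin(.04)
for n in("top","side"):
    im,d,ci=cam(n);P=cloud(ci,d);B=np.dstack([(P[...,:2]-[.5315,-.218])@np.array([[c,-s],[s,c]]),P[...,2]])
    for z0,z1 in((.065,.12),(.12,.16)):
        m=(abs(B[...,0])<.03)&(abs(B[...,1])<.04)&(B[...,2]>z0)&(B[...,2]<z1)
        q=B[m];print(n,"cell",len(q),np.percentile(q,[1,50,99],axis=0).round(3).tolist() if len(q) else '')
    if n=="top":cv2.imwrite("pics/top5.png",cv2.resize(im[120:240,160:460],None,fx=2.6,fy=2.6))
E
```

```text
time_s: 9.53
eef_pos: [0.5322, -0.2184, 0.1199]
eef_rot: [[-0.041, 0.999, 0.001], [0.999, 0.041, -0.0], [-0.0, 0.001, -1.0]]
force: [-0.4, -0.5, -0.7]
gripper_width: 0.025
gripper_force: 57.9
time_s: 9.87
eef_pos: [0.532, -0.2187, 0.1198]
eef_rot: [[-0.04, 0.999, 0.001], [0.999, 0.04, -0.0], [-0.001, 0.001, -1.0]]
force: [0.4, 0.3, -1.3]
gripper_width: 0.0249
gripper_force: 57.9
top cell 0 
top cell 0 
side cell 0 
side cell 0
```

View pics/top5.png

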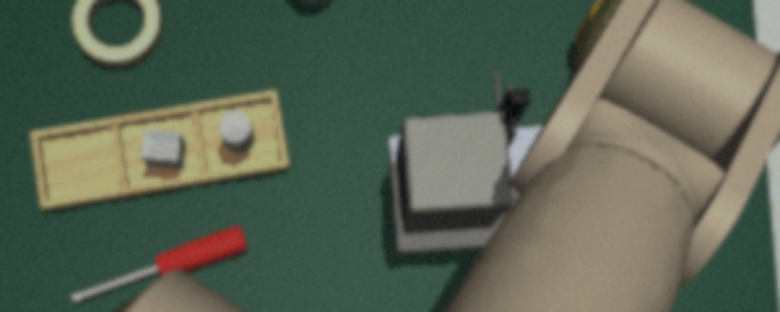

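The tall block's pocket at (85,165) is empty, and the short block (162,148) and rod (236,128) still stand in the rack. The tab is out at its open end (515,100). The cell is held steady at the beam point with no contact force.

```bash
python3 -c "
from station import bot
print(bot.close_job())"
```

```text
the job is handed in; nothing more can be done
None
```

I handed the job in at about 10 s of the 53 s allowed, with the shutter open against its stop and the tall block gripped on its frosted sides and held in the beam. The arm hid the block from both cameras at the end, so its final position comes from the gripper readings; the hand-in call returned no verdict.

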